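# Put the blocked sunglass lenses into their job trays

### The arm

A 7-joint arm with a two-finger parallel gripper is mounted at the origin on the work surface. World frame = base frame: x ahead of the robot, y to its left, z up, the work surface at z = 0. Lengths are in m, angles in degrees, forces in N, time in s.
With the tool pointing down it reaches from about 0.4 to 0.85 m from the base axis. Payload 10.4 kg.
Tool frame: the origin (TCP) lies midway between the tips of the shut fingers; the grasp point (between the pads) lies 19 mm behind it; z points along the fingers, y is the line along which they close (so a half turn about z gives the same grasp; the last joint's range is limited). The gripper opens to 85 mm and grips with 20 to 120 N. Pads are 22 mm wide; open, the fingers measure 114 mm over their backs; the gripper's body (76 mm by 85 mm) begins 54 mm behind the grasp point. The pads swing forward as they close: fully open they stand 13 mm farther back than shut.
Start: joints at [-73.774, 19.034, -3.707, 83.658, 1.238, 77.344, -5.071], TCP at [0.188, 0.596, 0.196] pointing down, gripper open.
Joint ranges: [-148.97, 148.97], [-28.65, 121.19], [-84.17, 76.75], [9.2, 138.47], [-72.65, 252.65], [3.7, 117.97], [-149.18, 149.18]. Speed limits (degrees/s): [127.2, 127.2, 159.86, 159.86, 180, 180, 180].

### API

Orientations are given as a 3x3 rotation matrix whose columns are the frame's x, y, z axes.
In Python, from rig import telemetry, imaging, r gives the robot as it stands.
- The arm moves only by the tool arm_command, never from a script. Its argument "plan" is a list of rows, each a list of 7 numbers: the shift along the tool's x, y, z in m, then the turn, a rotation vector about the tool's x, y, z in rad, then the finger opening in m, from 0 to 0.0854. In form: [[x, y, z, rx, ry, rz, jaw], ...]. A call has 1 to 12 rows; each row is the pose to reach, as a shift and turn from the pose commanded when the call began, along the tool's axes at that moment; what a row does not reach only later rows make up. A row lasts 1/10 s, in which the tool goes at most 50 mm and 8.59 degrees, less where a joint would pass 70% of its speed; a pose out of reach is approached as far as the arm can. A call with a gripper value outside its range is refused whole. The fingers move at their own pace and stop on an object; the grip force is fixed at half the most. Time passes only in rows, so rows that repeat a pose let the fingers close. It gives the time, the measured TCP pose, the force, the opening and the grip force at its end, in the units of the state.
- telemetry.get_obs(): the state, without advancing time (a new reading comes with each control period).
- imaging.snapshot(name): name is "scene" or "top"; returns the picture (400x640x3 uint8, red, green, blue); there is no depth.
- imaging.calibration(name): a dict with "intrinsics" (3x3 intrinsics, pixels), "rvec" (rotation vector, rad) and "tvec" (3), from world to camera coordinates, as OpenCV has them. Camera axes: x right, y down, z forward; pixel columns grow to the right and rows downward; lengths in m; the calibration is good to about 2 mm. A picture is of the moment at which its call begins. calibration takes no time and is no camera call.
- r.close_job(): hands the job in; it is judged then, once.
The state is a dict: "t": time; "q": joint angles; "dq": joint speeds; "tau": joint torques, N m; "position": TCP position; "ee_rot": TCP orientation; "force": force on the tool from outside, world axes, zero at the start; "ft_torque": the same for the moment, N m; "finger_gap": finger opening in m; "finger_force": force on a finger pad.
Only numpy, scipy, OpenCV 4.12 (cv2) and the standard library are available. Lean on these libraries where they do the work, as an engineer would, in place of code of your own. Each camera call takes 0.05 s, during which the arm holds its last target. There are 200 camera calls.

### The job

Put the tinted lenses away with their frames: the two brown lenses into the yellow job tray and the two grey ones into the blue job tray, in each tray the lens with the red block into the red-lined pocket and the one with the green block into the green-lined pocket. Lower each lens into its pocket rather than dropping it, so that it lies flat with its block upright, and leave the two clear lenses where they are.

Things in the scene. Friction and masses are not known exactly. Their poses are not given: they have to be found in the camera images.
- lens_brown_red: dark brown round spectacle lens, 60 mm across, lying domed side up (dome 7.5 mm high), with a red (right-eye) block stuck upright on its centre: a plain cylinder 22 mm in diameter, from 8 to 24 mm above the underside. Origin: centre of the underside, z up. Loose, 25 to 50 g. Starts on a thin mat, top 2 mm above the table. Clutter near it is under 45 mm tall.
- lens_brown_green: dark brown round spectacle lens, 60 mm across, lying domed side up (dome 7.5 mm high), with a green (left-eye) block stuck upright on its centre: a plain cylinder 22 mm in diameter, from 8 to 24 mm above the underside. Origin: centre of the underside, z up. Loose, 25 to 50 g. Starts on a thin mat, top 2 mm above the table. Clutter near it is under 45 mm tall.
- lens_grey_red: dark grey round spectacle lens, 60 mm across, lying domed side up (dome 7.5 mm high), with a red (right-eye) block stuck upright on its centre: a plain cylinder 22 mm in diameter, from 8 to 24 mm above the underside. Origin: centre of the underside, z up. Loose, 25 to 50 g. Starts on a thin mat, top 2 mm above the table. Clutter near it is under 45 mm tall.
- lens_grey_green: dark grey round spectacle lens, 60 mm across, lying domed side up (dome 7.5 mm high), with a green (left-eye) block stuck upright on its centre: a plain cylinder 22 mm in diameter, from 8 to 24 mm above the underside. Origin: centre of the underside, z up. Loose, 25 to 50 g. Starts on a thin mat, top 2 mm above the table. Clutter near it is under 45 mm tall.
- lens_clear_red: colourless, see-through round spectacle lens, 60 mm across, lying domed side up (dome 7.5 mm high), with a red (right-eye) block stuck upright on its centre: a plain cylinder 22 mm in diameter, from 8 to 24 mm above the underside. Origin: centre of the underside, z up. Loose, 25 to 50 g. Starts on a thin mat, top 2 mm above the table. Belongs to another job; stays where it is.
- lens_clear_green: colourless, see-through round spectacle lens, 60 mm across, lying domed side up (dome 7.5 mm high), with a green (left-eye) block stuck upright on its centre: a plain cylinder 22 mm in diameter, from 8 to 24 mm above the underside. Origin: centre of the underside, z up. Loose, 25 to 50 g. Starts on a thin mat, top 2 mm above the table. Belongs to another job; stays where it is.
- tray_yellow: yellow job tray, 150 mm in its x, 180 mm in its y, walls 26 mm high, 4 mm thick; fixed. Origin: centre of the underside, z up. Its -x half has two open pockets, 84 by 84 mm inside, floor 4 mm above the underside: the red-lined centred at x -29, y +44 mm, the green-lined at x -29, y -44 mm. The +x strip holds a brown spectacle frame, below the rim.
- tray_blue: blue job tray, 150 mm in its x, 180 mm in its y, walls 26 mm high, 4 mm thick; fixed. Origin: centre of the underside, z up. Its -x half has two open pockets, 84 by 84 mm inside, floor 4 mm above the underside: the red-lined centred at x -29, y +44 mm, the green-lined at x -29, y -44 mm. The +x strip holds a black spectacle frame, below the rim.
Things that resemble listed ones, but are neither listed nor needed, are in the scene too. Leave any pink look-alike of the lens_grey_green alone. What is shaped like the lens_brown_red but pink is not meant.

How it is judged:
By the outcome, as a careful person would: the job done as asked, in the order asked, and still so for the second after the job is handed in, with the robot touching nothing.
It also fails if it takes over 96 s, if anything falls off the work surface, if the arm or the gripper's body presses on something with over 40 N, if the wrist force passes 120 N, or if a joint passes its speed limit or range.

## Working session

There is one attempt and no reset: what is moved stays moved. The work goes in short steps, Python scripts to look and compute and a tool call to move; the robot and the scene stay as the last step left them, time stands still between calls to the robot, and variables do not carry over. Pictures are saved under pics/ and viewed, at most 14 in all, crops included, and the job is handed in when it is done.

Besides the shell and the picture viewer there is one more tool, called after "Request:" by a JSON object that holds its "api" and its "payload", one argument or row to a line. arm_command: Moves the arm, as the interface text tells. Its arguments: {"type":"object","properties":{"plan":{"type":"array","items":{"type":"array","items":{"type":"number"}}}},"required":["plan"]}

```bash
mkdir -p pics
python3 - <<'E'
from rig import telemetry, imaging, r
import cv2,numpy as np
for n in("scene","top"):
    p=imaging.snapshot(n); np.save(f"pics/{n}0.npy",p); cv2.imwrite(f"pics/{n}0.png",cv2.resize(p[:,:,::-1],(800,500),interpolation=cv2.INTER_CUBIC))
    c=imaging.calibration(n); print(n,c)
o=telemetry.get_obs(); print(o)
E
```

```text
scene {'intrinsics': array([[385.63312319,   0.        , 319.30707293],
       [  0.        , 385.63312319, 204.24522957],
       [  0.        ,   0.        ,   1.        ]]), 'rvec': array([ 0.93495033,  2.5690122 , -0.93495014]), 'tvec': array([ 0.3744066 , -0.23888532,  1.12137902])}
top {'intrinsics': array([[470.72684593,   0.        , 316.46982052],
       [  0.        , 470.72684593, 195.57898647],
       [  0.        ,   0.        ,   1.        ]]), 'rvec': array([ 2.16558503, -2.11159206,  0.21526923]), 'tvec': array([-0.03093237,  0.50446898,  0.93199133])}
{'t': 0.1, 'q': array([-73.77445179,  19.06932093,  -3.70782075,  83.6988143 ,
         1.23699863,  77.3428057 ,  -5.06965858]), 'dq': array([-0.11633115,  0.02877303, -0.02482191, -0.26232419,  0.00445289,
        0.00724441, -0.01983701]), 'tau': array([ 1.95623841e-03, -6.26736689e+01,  4.95260779e-02, -3.92419517e+01,
        1.64348393e-02,  7.09017768e-03, -3.21105472e-05]), 'position': array([0.1880372 , 0.59566542, 0.19520483]), 'ee_rot': array([[-9.53623765e-01,  3.01001000e-01, -3.35962843e-04],
       [ 3.01001185e-01,  9.53623017e-01, -1.19503852e-03],
       [-3.93258901e-05, -1.24074235e-03, -9.99999230e-01]]), 'force': array([ 0.4425976 , -0.70669322, -0.12594024]), 'ft_torque': array([-0.00074515,  0.01533351, -0.00524353]), 'finger_force': 0.0, 'finger_gap': 0.08532186753347873}
```

View pics/scene0.png

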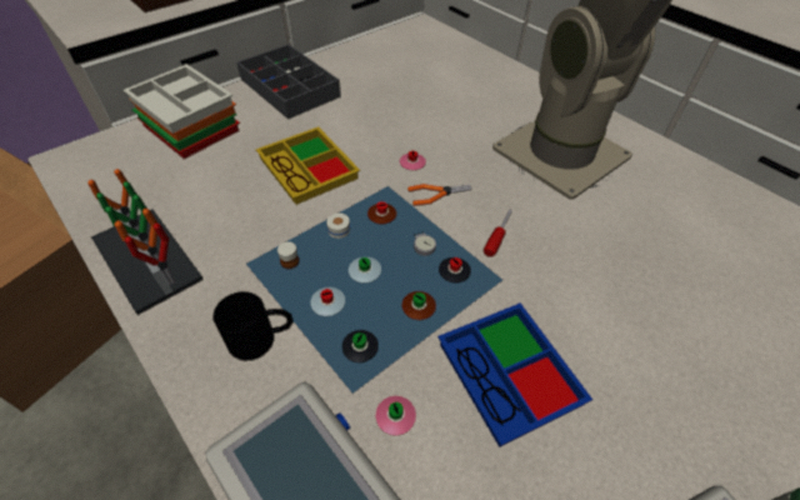

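View pics/top0.png

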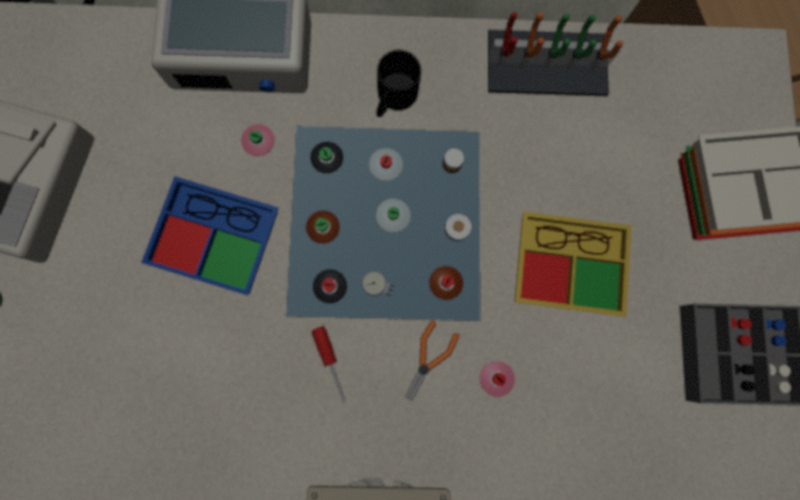

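Top view (800-px picture): candidates are brown+red (446,282), brown+green (322,226), grey+red (329,286), grey+green (326,156). Look-alikes are clear+red (386,163), clear+green (393,214), pink+green (257,139), pink+red (497,378), plus bottles (453,160), (458,226) and a gauge (374,284). The yellow tray is at (575,263) and the blue at (210,235). The scene view agrees: brown+red (382,210), brown+green (418,304), grey+red (455,268), grey+green (360,344).

```bash
cat > h.py <<'E'
import numpy as np,cv2
from rig import telemetry,imaging
C={}
for n in("scene","top"):
    c=imaging.calibration(n); R=cv2.Rodrigues(c["rvec"])[0]; t=c["tvec"].reshape(3,1)
    C[n]=(c["intrinsics"],R,t,c["intrinsics"]@np.hstack([R,t]))
def proj(n,X): p=C[n][3]@np.append(X,1); return p[:2]/p[2]
def ray(n,uv,z):
    K,R,t,_=C[n]; o=(-R.T@t).ravel(); d=R.T@np.linalg.inv(K)@np.array([*uv,1.]); return o+d*(z-o[2])/d[2]
def tri(a,b):
    X=cv2.triangulatePoints(C["top"][3],C["scene"][3],np.float64(a).reshape(2,1),np.float64(b).reshape(2,1)).ravel(); X=X[:3]/X[3]
    return X,max(np.linalg.norm(proj("top",X)-a),np.linalg.norm(proj("scene",X)-b))
def masks(p):
    h=cv2.cvtColor(p,cv2.COLOR_RGB2HSV); H,S,V=cv2.split(h)
    return dict(red=((H<6)|(H>174))&(S>170)&(V>90),green=(H>45)&(H<80)&(S>120)&(V>50),
      yellow=(H>18)&(H<32)&(S>150)&(V>70),blue=(H>105)&(H<130)&(S>150)&(V>50))
def blobs(m,lo):
    n,l,s,c=cv2.connectedComponentsWithStats(m.astype(np.uint8)*255,connectivity=8)
    return [(c[i],s[i,4],l==i) for i in range(1,n) if s[i,4]>=lo]
def go(target):  # shift in tool axes
    o=telemetry.get_obs(); return o["ee_rot"].T@(np.asarray(target)-o["position"]),o
E
python3 - <<'E'
from h import *
I={n:np.load(f"pics/{n}0.npy") for n in C}; M={n:masks(I[n]) for n in C}
for col in("red","green"):
    T=blobs(M["top"][col],12);S=blobs(M["scene"][col],12)
    for c,a,_ in T:
        g=ray("top",c,.02)
        q=proj("scene",g); s=min(S,key=lambda s:np.linalg.norm(s[0]-q))
        if np.linalg.norm(s[0]-q)>25: continue
        X,e=tri(c,s[0]); 
        # lens colour: ring of the top view at r=20mm, z=5mm
        ring=[I["top"][tuple(np.int32(np.round(proj("top",[g[0]+.021*np.cos(k),g[1]+.021*np.sin(k),.006])))[::-1])] for k in np.arange(0,6.28,.4)]
        print(col,a,s[1],"px",c.round(1),s[0].round(1),"X",X.round(4),"err",round(e,2),"ring",np.median(ring,0))
for col in("yellow","blue"):
    for n in C:
        b=max(blobs(M[n][col],150),key=lambda b:b[1]); 
        hull=cv2.convexHull(np.argwhere(b[2])[:,::-1].astype(np.int32))
        ap=cv2.approxPolyDP(hull,6,True).reshape(-1,2)
        print(col,n,b[1],[ (p.tolist(),ray(n,p,.026)[:2].round(3).tolist()) for p in ap])
c=[cv2.resize(I["top"][y-70:y+70,x-70:x+70,::-1],(400,400),interpolation=cv2.INTER_CUBIC) for x,y in((290,170),(350,190))]
cv2.imwrite("pics/crop.png",np.hstack(c))
E
```

```text
red 14 56 px [309.4 130.6] [260.8 236.4] X [ 6.554e-01 -4.000e-04  1.510e-02] err 0.35 ring [112.  116.5 117.5]
red 1303 1423 px [144.8 195.2] [434.  309.8] X [0.5014 0.3462 0.0133] err 0.13 ring [126.   32.   31.5]
red 1285 336 px [436.1 221.5] [262.5 135.2] X [ 0.461  -0.2748  0.0163] err 0.19 ring [121.  27.  27.]
red 54 52 px [358.4 223.9] [304.6 165.2] X [ 0.4503 -0.1077  0.0224] err 0.6 ring [68. 33. 16.]
red 14 59 px [262.5 225.1] [364.1 210.5] X [0.442  0.0937 0.0265] err 0.92 ring [30.5 31.5 34. ]
red 17 59 px [262.7 229.7] [364.1 210.5] X [0.4345 0.0919 0.0182] err 0.53 ring [24.  25.5 27. ]
red 230 177 px [258.4 276.3] [395.6 192. ] X [0.3372 0.0976 0.0176] err 0.18 ring [112.5 101.5  94. ]
red 42 32 px [399.  303.3] [329.6 123.7] X [ 0.2894 -0.1937  0.0196] err 0.01 ring [124.   73.5  86.5]
green 14 68 px [473.9  33.6] [ 84.1 164.9] X [ 0.8641 -0.3488  0.0907] err 5.27 ring [33.5 43.  28. ]
green 48 97 px [204.2 109.5] [316.3 328.2] X [0.6955 0.232  0.0166] err 0.08 ring [124.5  77.   87. ]
green 63 93 px [260.1 122.2] [287.1 271.7] X [0.6678 0.108  0.0234] err 0.22 ring 
[... 378 characters left out ...]
8 0.2613 0.0139] err 0.1 ring [39. 98. 51.]
green 1301 307 px [477. 227.] [247.4 118.4] X [ 0.4516 -0.3625  0.016 ] err 0.15 ring [29.5 87.  39. ]
yellow scene 1956 [([285, 141], [0.434, -0.207]), ([237, 162], [0.575, -0.219]), ([205, 120], [0.552, -0.418]), ([255, 102], [0.397, -0.401])]
yellow top 2704 [([503, 182], [0.549, -0.419]), ([499, 251], [0.401, -0.404]), ([413, 239], [0.422, -0.223]), ([421, 171], [0.568, -0.242])]
blue scene 4105 [([472, 319], [0.469, 0.404]), ([399, 355], [0.62, 0.362]), ([351, 269], [0.567, 0.186]), ([415, 243], [0.42, 0.227])]
blue top 2582 [([220, 167], [0.565, 0.188]), ([197, 234], [0.421, 0.227]), ([115, 209], [0.469, 0.401]), ([140, 143], [0.612, 0.362])]
```

View pics/crop.png

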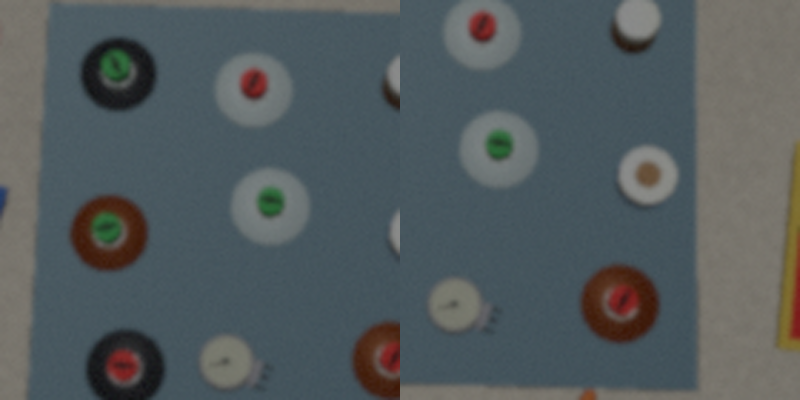

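The crop shows dark grey lenses with green at left (118,73) and red at left (125,365). Brown lenses are green at left (110,232) and red at right (620,303). The clear ones are pale, so the four choices stand. Triangulated blocks are at z ≈ 20–24 mm, as expected. Pocket spacing is 88 mm in both trays, which matches the description.

Starting towards brown/red.

Request:
{"api": "arm_command", "payload": {
  "plan": [
    [-0.035, -0.025, 0.005, 0, 0, 0, 0.045],
    [-0.07, -0.05, 0.01, 0, 0, 0, 0.045],
    [-0.105, -0.075, 0.015, 0, 0, 0, 0.045],
    [-0.14, -0.1, 0.02, 0, 0, 0, 0.045],
    [-0.175, -0.125, 0.025, 0, 0, 0, 0.045],
    [-0.21, -0.15, 0.03, 0, 0, 0, 0.045],
    [-0.245, -0.175, 0.035, 0, 0, 0, 0.045],
    [-0.28, -0.2, 0.04, 0, 0, 0, 0.045],
    [-0.315, -0.225, 0.045, 0, 0, 0, 0.045],
    [-0.354, -0.251, 0.05, 0, 0, 0, 0.045],
    [-0.37, -0.295, 0.05, 0, 0, 0, 0.045],
    [-0.386, -0.34, 0.05, 0, 0, 0, 0.045]
  ]
}}

```text
t: 1.3
position: [0.4539, 0.1536, 0.1453]
ee_rot: [[-0.953, 0.301, -0.001], [0.301, 0.953, -0.001], [0.001, -0.001, -1.0]]
force: [1.6, 0.0, 0.1]
finger_gap: 0.0451
finger_force: 0.0
```

Run:
```python
from h import *
s,o=go([.4503,-.1077,.12]); print(s.round(4),o["t"],o["position"].round(4),o["q"].round(1),o["finger_gap"],o["ee_rot"].round(3))
# lens disc centres (top, dark on mat) at z~.004
I=np.load("pics/top0.npy"); V=cv2.cvtColor(I,cv2.COLOR_RGB2HSV)
for nm,g in dict(br=(.4503,-.1077),bg=(.5408,.1093),gr=(.438,.0928),gg=(.6678,.108)).items():
    c=proj("top",[*g,.004]); x,y=np.int32(c); w=22
    sub=V[y-w:y+w,x-w:x+w].astype(int); m=~((sub[...,0]>95)&(sub[...,0]<118)&(sub[...,1]>50)&(sub[...,2]>60))
    b=max(blobs(cv2.morphologyEx(m.astype(np.uint8),cv2.MORPH_OPEN,np.ones((3,3)))>0,100),key=lambda b:b[1])
    (cx,cy),rad=cv2.minEnclosingCircle(np.argwhere(b[2])[:,::-1].astype(np.float32))
    print(nm,b[1],round(rad,1),ray("top",(x-w+b[0][0],y-w+b[0][1]),.005).round(4),ray("top",(x-w+cx,y-w+cy),.005).round(4))
```

```text
[-0.0753 -0.2502  0.0255] 1.3 [0.4539 0.1536 0.1453] [-40.4   2.3  16.7 109.8  -0.7  68.1  49. ] 0.04511129330792217 [[-0.953  0.301 -0.001]
 [ 0.301  0.953 -0.001]
 [ 0.001 -0.001 -1.   ]]
br 696 14.9 [ 0.4489 -0.1062  0.005 ] [ 0.4489 -0.1064  0.005 ]
bg 682 14.9 [0.5408 0.1091 0.005 ] [0.5409 0.1093 0.005 ]
gr 584 13.6 [0.4374 0.0922 0.005 ] [0.4378 0.0923 0.005 ]
gg 512 12.8 [0.6663 0.1074 0.005 ] [0.6666 0.1075 0.005 ]
```

Request:
{"api": "arm_command", "payload": {
  "plan": [
    [-0.013, -0.044, 0, 0, 0, 0, 0.045],
    [-0.026, -0.088, 0, 0, 0, 0, 0.045],
    [-0.039, -0.132, 0.01, 0, 0, 0, 0.045],
    [-0.052, -0.176, 0.02, 0, 0, 0, 0.045],
    [-0.065, -0.22, 0.03, 0, 0, 0, 0.045],
    [-0.0752, -0.251, 0.04, 0, 0, 0, 0.045],
    [-0.0752, -0.251, 0.06, 0, 0, 0, 0.045],
    [-0.0752, -0.251, 0.085, 0, 0, 0, 0.045],
    [-0.0752, -0.251, 0.105, 0, 0, 0, 0.045],
    [-0.0752, -0.251, 0.115, 0, 0, 0, 0.045],
    [-0.0752, -0.251, 0.115, 0, 0, 0, 0.045]
  ]
}}

```text
t: 2.4
position: [0.449, -0.1063, 0.0299]
ee_rot: [[-0.954, 0.301, -0.002], [0.301, 0.954, -0.0], [0.002, -0.001, -1.0]]
force: [-0.3, -0.0, -0.2]
finger_gap: 0.0447
finger_force: 0.0
```

Run:
```python
from h import *
s,o=go([.4497,-.107,.012]); print(s.round(4),o["t"],o["position"].round(4),o["q"].round(1))
```

```text
[-0.0009 -0.0004  0.0179] 2.4 [ 0.449  -0.1063  0.0299] [-23.    9.   32.9 119.6  -6.1  53.1  85.8]
```

Request:
{"api": "arm_command", "payload": {
  "plan": [
    [0, 0, 0.009, 0, 0, 0, 0.045],
    [0, 0, 0.018, 0, 0, 0, 0.045],
    [0, 0, 0.018, 0, 0, 0, 0.045],
    [0, 0, 0.018, 0, 0, 0, 0.018],
    [0, 0, 0.018, 0, 0, 0, 0.012],
    [0, 0, 0.018, 0, 0, 0, 0.012],
    [0, 0, 0.018, 0, 0, 0, 0.012],
    [0, 0, 0.018, 0, 0, 0, 0.012],
    [0, 0, 0.018, 0, 0, 0, 0.012],
    [0, 0, 0.018, 0, 0, 0, 0.012]
  ]
}}

```text
t: 3.4
position: [0.45, -0.1064, 0.0129]
ee_rot: [[-0.954, 0.301, 0.0], [0.301, 0.954, 0.0], [-0.0, 0.0, -1.0]]
force: [0.8, 0.3, 0.1]
finger_gap: 0.0122
finger_force: 0.0
```

Run:
```python
from h import *
a=imaging.snapshot("scene");b=imaging.snapshot("top")
f=lambda p,x,y,w,h:cv2.resize(p[y-h:y+h,x-w:x+w,::-1],(400,400),interpolation=cv2.INTER_CUBIC)
cv2.imwrite("pics/g1.png",np.hstack([f(a,304,165,60,60),f(b,358,224,60,60)]))
print(telemetry.get_obs()["finger_gap"],telemetry.get_obs()["finger_force"])
```

```text
0.011987910229120699 0.0
```

View pics/g1.png

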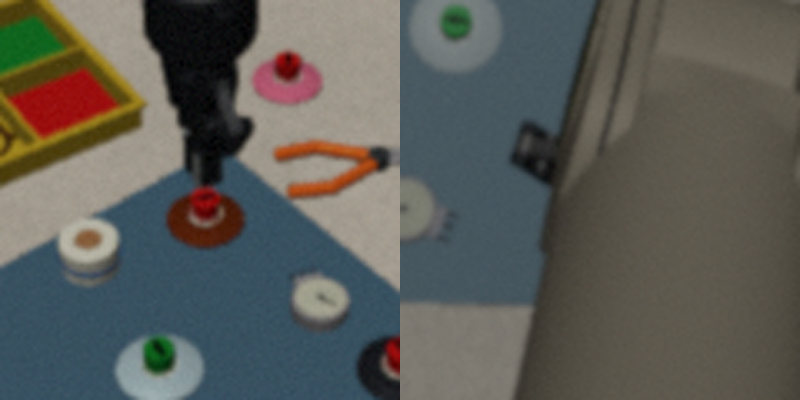

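The scene crop shows the fingers shut behind and above the red block (205,205). The lens is untouched or barely moved, so nothing was grasped. I'll lift and compare the tip's pixel with the projected TCP.

Request:
{"api": "arm_command", "payload": {
  "plan": [
    [0, 0, -0.02, 0, 0, 0, 0.012],
    [0, 0, -0.06, 0, 0, 0, 0.0],
    [0, 0, -0.1, 0, 0, 0, 0.0],
    [0, 0, -0.1, 0, 0, 0, 0.0],
    [0, 0, -0.1, 0, 0, 0, 0.0]
  ]
}}

```text
t: 4.0
position: [0.4506, -0.1062, 0.1135]
ee_rot: [[-0.954, 0.301, 0.002], [0.301, 0.954, 0.001], [-0.002, 0.001, -1.0]]
force: [0.5, 0.6, -0.8]
finger_gap: 0.0002
finger_force: 0.0
```

Run:
```python
from h import *
o=telemetry.get_obs(); p=o["position"]; a=imaging.snapshot("scene"); b=imaging.snapshot("top")
print(p.round(4),o["finger_gap"],proj("scene",p),proj("top",p))
m=masks(a)["red"]; q=[x for x in blobs(m,12) if np.linalg.norm(x[0]-[305,166])<15]; print([(x[0],x[1],ray("scene",x[0],.0224)) for x in q])
x,y=np.int32(proj("scene",p)); im=a.copy(); cv2.drawMarker(im,(int(x),int(y)),(255,255,0),cv2.MARKER_CROSS,5,1)
x2,y2=np.int32(proj("top",p)); b2=b.copy(); cv2.drawMarker(b2,(int(x2),int(y2)),(255,255,0),cv2.MARKER_CROSS,5,1)
f=lambda p,x,y,w:cv2.resize(p[y-w:y+w,x-w:x+w,::-1],(400,400),interpolation=cv2.INTER_CUBIC)
cv2.imwrite("pics/g2.png",np.hstack([f(im,305,145,70),f(b2,x2,y2,70)]))
```

```text
[ 0.4506 -0.1062  0.1135] 0.00017559890691357878 [303.77066144 136.92152352] [362.62424361 218.51803714]
[(array([304.73076923, 165.15384615]), np.int32(52), array([ 0.44926193, -0.10622501,  0.0224    ]))]
```

View pics/g2.png

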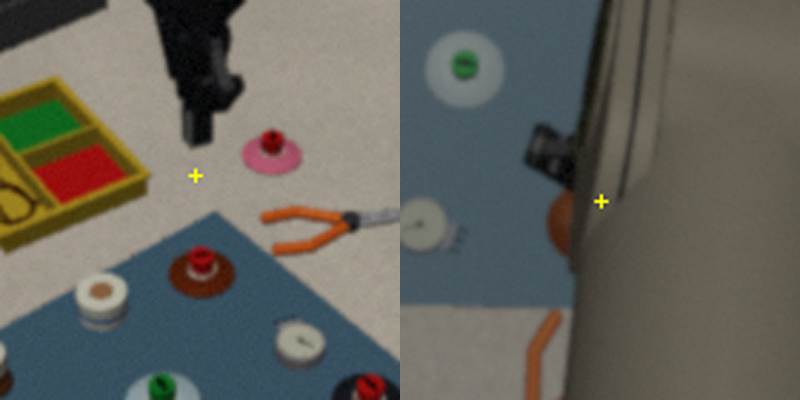

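The lens is unmoved (305,165). The finger tips sit at crop (200,143), about 12 px above the projected TCP cross at (195,175), so the tip is not where the state says. I'll move where both cameras see the tips and triangulate them.

Request:
{"api": "arm_command", "payload": {
  "plan": [
    [-0.018, -0.038, 0, 0, 0, 0, 0],
    [-0.036, -0.076, 0, 0, 0, 0, 0],
    [-0.055, -0.115, 0, 0, 0, 0, 0],
    [-0.073, -0.153, 0, 0, 0, 0, 0],
    [-0.092, -0.191, 0, 0, 0, 0, 0],
    [-0.092, -0.191, 0, 0, 0, 0, 0],
    [-0.092, -0.191, 0, 0, 0, 0, 0]
  ]
}}

```text
t: 4.8
position: [0.4789, -0.3169, 0.1111]
ee_rot: [[-0.953, 0.303, -0.003], [0.303, 0.953, 0.0], [0.003, -0.001, -1.0]]
force: [-0.3, 0.1, -0.6]
finger_gap: 0.0001
finger_force: 0.0
```

Run:
```python
from h import *
o=telemetry.get_obs(); p=o["position"]; a=imaging.snapshot("scene"); b=imaging.snapshot("top")
print(p.round(4),o["q"].round(1),proj("scene",p),proj("top",p), [(-C[n][1].T@C[n][2]).ravel() for n in C])
np.save("pics/a3.npy",a);np.save("pics/b3.npy",b)
def f(im,n,w):
    x,y=np.int32(proj(n,p)); x0,y0=max(x-w,0),max(y-w,0); print(n,x0,y0)
    im=im.copy(); cv2.drawMarker(im,(int(x),int(y)),(255,255,0),cv2.MARKER_CROSS,3,1)
    return cv2.resize(im[y0:y0+2*w,x0:x0+2*w,::-1],(400,400),interpolation=cv2.INTER_CUBIC)
cv2.imwrite("pics/g3.png",np.clip(np.hstack([f(a,"scene",50),f(b,"top",50)])*1.8,0,255))
```

```text
[ 0.4789 -0.3169  0.1111] [ -5.7  19.6  42.1  99.5 -14.1  66.5 112.7] [243.40556425 100.72745506] [470.79004585 207.01797879] [array([0.88138936, 0.44262483, 0.69424308]), array([0.33207112, 0.00202933, 1.00686556])]
scene 193 50
top 420 157[ WARN:0@1.897] global loadsave.cpp:1063 imwrite_ Unsupported depth image for selected encoder is fallbacked to CV_8U.
```

View pics/g3.png

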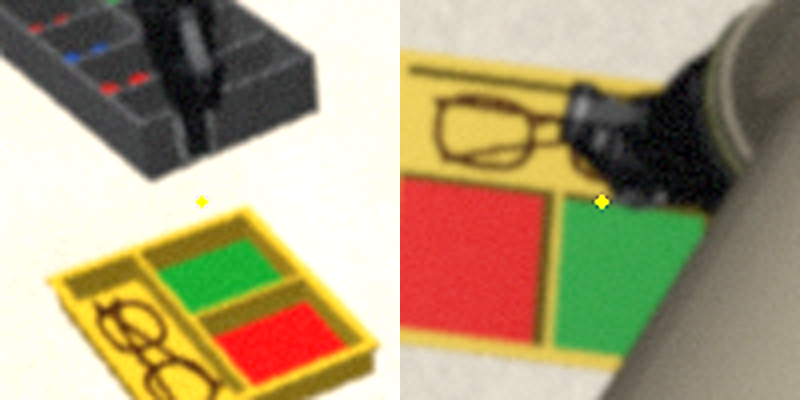

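Left crop (scene): the tip ends at (202,158), i.e. px (243.5,89.5), above the cross. Right crop (top): the lowest finger end is about (638,196), i.e. px (479.5,206).

Run:
```python
from h import *
for a in((477.5,205.5),(479.5,206),(481,205)):
    print(a,tri(a,(243.5,89.5)))
for z in(.11,.13,.15): print(z,ray("scene",(243.5,89.5),z),ray("top",(479.5,206),z))
```

```text
(477.5, 205.5) (array([ 0.47577312, -0.3173022 ,  0.14315417]), np.float64(0.8580211422013215))
(479.5, 206) (array([ 0.47471695, -0.32133158,  0.14101617]), np.float64(1.2867143791709497))
(481, 205) (array([ 0.47566997, -0.32329628,  0.14104266]), np.float64(2.07261551125218))
0.11 [ 0.45025848 -0.36075889  0.11      ] [ 0.4815771  -0.33450648  0.11      ]
0.13 [ 0.4650171 -0.3332572  0.13     ] [ 0.47824313 -0.32700177  0.13      ]
0.15 [ 0.47977571 -0.30575551  0.15      ] [ 0.47490916 -0.31949706  0.15      ]
```

Run:
```python
from h import *
for p,v in(([.4506,-.1062,.1135],125.05),([.4789,-.3169,.1111],89.5)):
    p=np.array(p); print([(d,proj("scene",p+[0,0,d]).round(1)) for d in(0,.03,.035,.04)],v)
print(go([.4497,-.107,.075])[0].round(4))
```

```text
[(0, array([303.8, 136.9])), (0.03, array([303.6, 126.6])), (0.035, array([303.5, 124.8])), (0.04, array([303.5, 123. ]))] 125.05
[(0, array([243.4, 100.7])), (0.03, array([241.8,  90.5])), (0.035, array([241.5,  88.8])), (0.04, array([241.3,  87. ]))] 89.5
[0.0912 0.1892 0.0371]
```

The tips really stand about 33 mm above the reported TCP: 30–36 mm from three estimates, laterally within about 3 mm. I'll grasp with reported z ≈ −0.019, approaching in stages.

Request:
{"api": "arm_command", "payload": {
  "plan": [
    [0.018, 0.038, 0, 0, 0, 0, 0.045],
    [0.036, 0.076, 0, 0, 0, 0, 0.045],
    [0.054, 0.114, 0, 0, 0, 0, 0.045],
    [0.072, 0.152, 0.01, 0, 0, 0, 0.045],
    [0.09, 0.191, 0.03, 0, 0, 0, 0.045],
    [0.09, 0.191, 0.055, 0, 0, 0, 0.045],
    [0.09, 0.191, 0.08, 0, 0, 0, 0.045],
    [0.09, 0.191, 0.1, 0, 0, 0, 0.045],
    [0.09, 0.191, 0.11, 0, 0, 0, 0.045],
    [0.09, 0.191, 0.12, 0, 0, 0, 0.045],
    [0.09, 0.191, 0.12, 0, 0, 0, 0.045]
  ]
}}

```text
t: 6.0
position: [0.4514, -0.1065, -0.0077]
ee_rot: [[-0.954, 0.3, -0.001], [0.3, 0.954, 0.0], [0.001, -0.0, -1.0]]
force: [-0.3, -0.1, -0.4]
finger_gap: 0.0453
finger_force: 0.0
```

Request:
{"api": "arm_command", "payload": {
  "plan": [
    [0, 0, 0.005, 0, 0, 0, 0.045],
    [0, 0, 0.01, 0, 0, 0, 0.045],
    [0, 0, 0.012, 0, 0, 0, 0.045],
    [0, 0, 0.012, 0, 0, 0, 0.03],
    [0, 0, 0.012, 0, 0, 0, 0.015],
    [0, 0, 0.012, 0, 0, 0, 0.012],
    [0, 0, 0.012, 0, 0, 0, 0.012],
    [0, 0, 0.012, 0, 0, 0, 0.012],
    [0, 0, 0.012, 0, 0, 0, 0.012]
  ]
}}

```text
t: 6.9
position: [0.4521, -0.107, -0.0188]
ee_rot: [[-0.954, 0.301, 0.0], [0.301, 0.954, 0.0], [-0.0, 0.0, -1.0]]
force: [-1.9, 0.3, 5.4]
finger_gap: 0.0191
finger_force: 58.6
```

Request:
{"api": "arm_command", "payload": {
  "plan": [
    [0, 0, -0.01, 0, 0, 0, 0.012],
    [0, 0, -0.03, 0, 0, 0, 0.012],
    [0, 0, -0.06, 0, 0, 0, 0.012],
    [0, 0, -0.09, 0, 0, 0, 0.012],
    [0, 0, -0.09, 0, 0, 0, 0.012],
    [0, 0, -0.09, 0, 0, 0, 0.012]
  ]
}}

```text
t: 7.5
position: [0.4524, -0.1068, 0.0716]
ee_rot: [[-0.954, 0.301, 0.002], [0.301, 0.954, 0.001], [-0.002, 0.001, -1.0]]
force: [-0.1, -0.6, -0.9]
finger_gap: 0.0187
finger_force: 58.7
```

Run:
```python
from h import *
a=imaging.snapshot("scene")
cv2.imwrite("pics/g4.png",np.clip(cv2.resize(a[80:200,240:400,::-1],(800,600),interpolation=cv2.INTER_CUBIC)*1.6,0,255).astype(np.uint8))
```

```text
(no output)
```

View pics/g4.png

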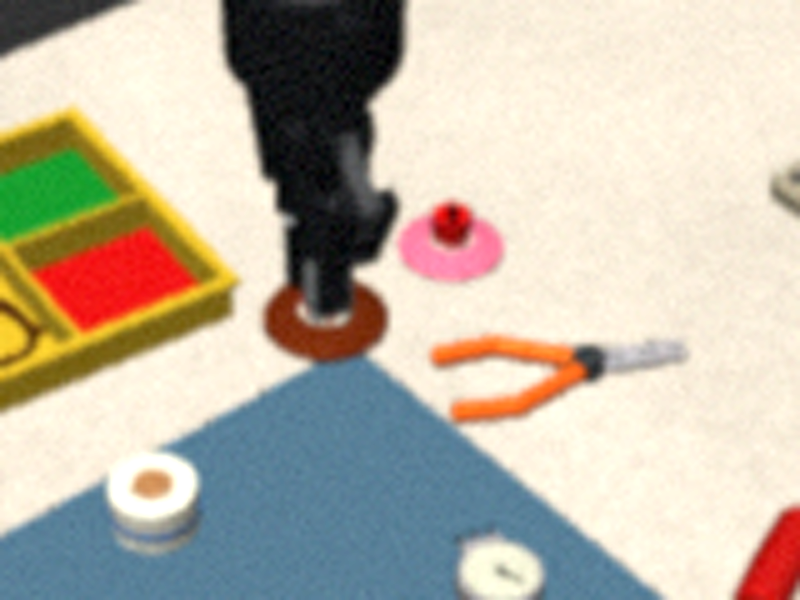

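Brown/red lens (325,320) is held flat and centred by its block. To the yellow red pocket.

Request:
{"api": "arm_command", "payload": {
  "plan": [
    [-0.01, -0.026, 0, 0, 0, 0, 0.012],
    [-0.02, -0.053, 0, 0, 0, 0, 0.012],
    [-0.03, -0.079, 0, 0, 0, 0, 0.012],
    [-0.04, -0.105, 0, 0, 0, 0, 0.012],
    [-0.05, -0.131, 0, 0, 0, 0, 0.012],
    [-0.061, -0.157, 0, 0, 0, 0, 0.012],
    [-0.061, -0.157, 0.01, 0, 0, 0, 0.012],
    [-0.061, -0.157, 0.03, 0, 0, 0, 0.012],
    [-0.061, -0.157, 0.05, 0, 0, 0, 0.012],
    [-0.061, -0.157, 0.065, 0, 0, 0, 0.012],
    [-0.061, -0.157, 0.075, 0, 0, 0, 0.012],
    [-0.061, -0.157, 0.075, 0, 0, 0, 0.012]
  ]
}}

```text
t: 8.75
position: [0.4618, -0.2744, -0.0056]
ee_rot: [[-0.954, 0.301, -0.003], [0.301, 0.954, 0.001], [0.003, -0.0, -1.0]]
force: [0.4, 0.8, 0.0]
finger_gap: 0.0186
finger_force: 58.8
```

Request:
{"api": "arm_command", "payload": {
  "plan": [
    [0, 0, 0.004, 0, 0, 0, 0.012],
    [0, 0, 0.008, 0, 0, 0, 0.012],
    [0, 0, 0.011, 0, 0, 0, 0.012],
    [0, 0, 0.011, 0, 0, 0, 0.012],
    [0, 0, 0.011, 0, 0, 0, 0.012]
  ]
}}

```text
t: 9.25
position: [0.463, -0.2751, -0.015]
ee_rot: [[-0.954, 0.301, 0.0], [0.301, 0.954, 0.0], [-0.0, 0.0, -1.0]]
force: [0.7, -1.0, -0.2]
finger_gap: 0.0182
finger_force: 58.8
```

Request:
{"api": "arm_command", "payload": {
  "plan": [
    [0, 0, 0.001, 0, 0, 0, 0.012],
    [0, 0, 0.002, 0, 0, 0, 0.012],
    [0, 0, 0.002, 0, 0, 0, 0.012]
  ]
}}

```text
t: 9.55
position: [0.463, -0.2751, -0.0167]
ee_rot: [[-0.954, 0.301, 0.0], [0.301, 0.954, 0.0], [-0.0, 0.0, -1.0]]
force: [-1.0, 2.1, 6.0]
finger_gap: 0.0187
finger_force: 59.3
```

Contact at the predicted height. Release and lift.

Request:
{"api": "arm_command", "payload": {
  "plan": [
    [0, 0, 0, 0, 0, 0, 0.025],
    [0, 0, 0, 0, 0, 0, 0.035],
    [0, 0, 0, 0, 0, 0, 0.04],
    [0, 0, 0, 0, 0, 0, 0.04],
    [0, 0, 0, 0, 0, 0, 0.04],
    [0, 0, -0.01, 0, 0, 0, 0.04],
    [0, 0, -0.03, 0, 0, 0, 0.045],
    [0, 0, -0.06, 0, 0, 0, 0.045],
    [0, 0, -0.1, 0, 0, 0, 0.045]
  ]
}}

```text
t: 10.45
position: [0.4618, -0.2748, 0.0835]
ee_rot: [[-0.953, 0.301, -0.002], [0.301, 0.953, 0.0], [0.002, -0.0, -1.0]]
force: [1.2, 0.3, 0.6]
finger_gap: 0.0447
finger_force: 0.0
```

Run:
```python
from h import *
s,o=go([.543,.1093,.08]); print(s.round(4),o["t"],o["position"].round(4),o["q"].round(1),o["finger_gap"])
a=imaging.snapshot("scene")
print([(x[0].round(1),x[1],ray("scene",x[0],.0244).round(4)) for x in blobs(masks(a)["red"],12) if 230<x[0][0]<300 and x[0][1]<160])
cv2.imwrite("pics/g5.png",np.clip(cv2.resize(a[80:180,190:320,::-1],(650,500),interpolation=cv2.INTER_CUBIC)*1.6,0,255).astype(np.uint8))
```

```text
[0.0383 0.3907 0.0035] 10.45 [ 0.4618 -0.2748  0.0835] [-11.5  16.4  43.4 106.6 -12.7  62.  109.2] 0.044722574225922906
[(array([262.5, 132.4]), np.int32(166), array([ 0.4589, -0.2753,  0.0244]))]
```

View pics/g5.png

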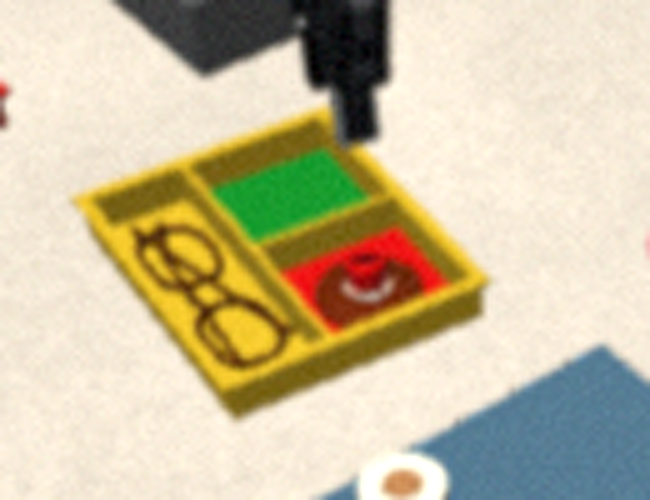

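Brown/red lies flat in the red-lined pocket (370,285). Next is brown/green.

Request:
{"api": "arm_command", "payload": {
  "plan": [
    [0.004, 0.043, 0, 0, 0, 0, 0.045],
    [0.008, 0.087, 0, 0, 0, 0, 0.045],
    [0.012, 0.13, 0, 0, 0, 0, 0.045],
    [0.016, 0.174, 0, 0, 0, 0, 0.045],
    [0.02, 0.217, 0, 0, 0, 0, 0.045],
    [0.024, 0.26, 0, 0, 0, 0, 0.045],
    [0.029, 0.304, 0, 0, 0, 0, 0.045],
    [0.033, 0.347, 0, 0, 0, 0, 0.045],
    [0.038, 0.391, 0.01, 0, 0, 0, 0.045],
    [0.038, 0.391, 0.03, 0, 0, 0, 0.045],
    [0.038, 0.391, 0.05, 0, 0, 0, 0.045],
    [0.038, 0.391, 0.05, 0, 0, 0, 0.045]
  ]
}}

```text
t: 11.7
position: [0.5427, 0.1089, 0.0311]
ee_rot: [[-0.954, 0.301, -0.003], [0.301, 0.954, -0.002], [0.003, -0.003, -1.0]]
force: [0.4, -0.2, -1.1]
finger_gap: 0.0449
finger_force: 0.0
```

Run:
```python
from h import *
s,o=go([.543,.1093,-.0188]); print(s.round(4),o["t"],o["q"].round(1))
```

```text
[-0.0003  0.0006  0.0499] 11.7 [-41.4  20.8  30.  106.2 -12.2  56.5  66.3]
```

Request:
{"api": "arm_command", "payload": {
  "plan": [
    [0, 0, 0.02, 0, 0, 0, 0.045],
    [0, 0, 0.035, 0, 0, 0, 0.045],
    [0, 0, 0.045, 0, 0, 0, 0.045],
    [0, 0, 0.0515, 0, 0, 0, 0.045],
    [0, 0, 0.0515, 0, 0, 0, 0.045],
    [0, 0, 0.0515, 0, 0, 0, 0.03],
    [0, 0, 0.0515, 0, 0, 0, 0.015],
    [0, 0, 0.0515, 0, 0, 0, 0.012],
    [0, 0, 0.0515, 0, 0, 0, 0.012],
    [0, 0, 0.0515, 0, 0, 0, 0.012],
    [0, 0, 0.0515, 0, 0, 0, 0.012]
  ]
}}

```text
t: 12.8
position: [0.545, 0.1093, -0.0177]
ee_rot: [[-0.954, 0.301, 0.001], [0.301, 0.954, 0.001], [-0.001, 0.001, -1.0]]
force: [-1.8, -0.2, 6.9]
finger_gap: 0.0186
finger_force: 58.6
```

Request:
{"api": "arm_command", "payload": {
  "plan": [
    [0, 0, -0.01, 0, 0, 0, 0.012],
    [0, 0, -0.03, 0, 0, 0, 0.012],
    [0, 0, -0.06, 0, 0, 0, 0.012],
    [0, 0, -0.09, 0, 0, 0, 0.012],
    [0, 0, -0.09, 0, 0, 0, 0.012],
    [0, 0, -0.09, 0, 0, 0, 0.012]
  ]
}}

```text
t: 13.4
position: [0.5447, 0.1095, 0.0724]
ee_rot: [[-0.954, 0.301, 0.002], [0.301, 0.954, 0.001], [-0.001, 0.002, -1.0]]
force: [-0.0, -0.8, 0.1]
finger_gap: 0.0189
finger_force: 58.7
```

Run:
```python
from h import *
s,o=go([.4536,-.3624,.072]); print(s.round(4),o["t"],o["position"].round(4))
a=imaging.snapshot("scene"); x,y=np.int32(proj("scene",o["position"]+[0,0,.03]))
cv2.imwrite("pics/g6.png",np.clip(cv2.resize(a[y-50:y+50,x-60:x+60,::-1],(600,500),interpolation=cv2.INTER_CUBIC)*1.6,0,255).astype(np.uint8))
```

```text
[-5.510e-02 -4.774e-01 -3.000e-04] 13.4 [0.5447 0.1095 0.0724]
```

View pics/g6.png

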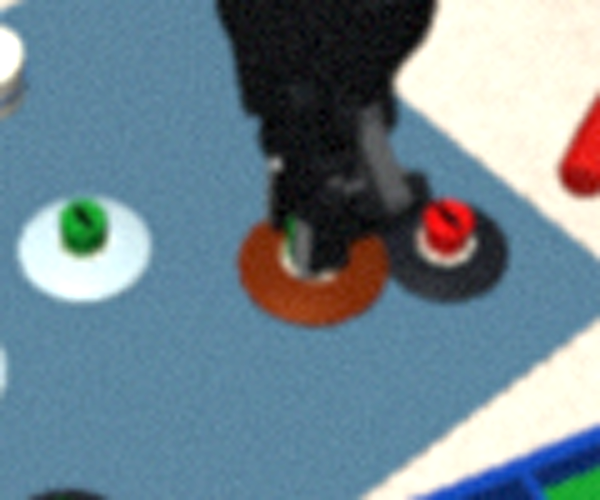

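Brown/green (315,265) is held flat, slightly off the pad centre. To the yellow green pocket.

Request:
{"api": "arm_command", "payload": {
  "plan": [
    [-0.005, -0.041, 0, 0, 0, 0, 0.012],
    [-0.01, -0.084, 0, 0, 0, 0, 0.012],
    [-0.015, -0.127, 0, 0, 0, 0, 0.012],
    [-0.02, -0.17, 0, 0, 0, 0, 0.012],
    [-0.025, -0.213, 0, 0, 0, 0, 0.012],
    [-0.03, -0.257, 0, 0, 0, 0, 0.012],
    [-0.036, -0.301, 0, 0, 0, 0, 0.012],
    [-0.042, -0.345, 0, 0, 0, 0, 0.012],
    [-0.047, -0.389, 0, 0, 0, 0, 0.012],
    [-0.052, -0.433, 0, 0, 0, 0, 0.012],
    [-0.057, -0.477, 0, 0, 0, 0, 0.012],
    [-0.057, -0.477, 0, 0, 0, 0, 0.012]
  ]
}}

```text
t: 14.65
position: [0.4508, -0.3693, 0.0707]
ee_rot: [[-0.951, 0.309, -0.003], [0.309, 0.951, -0.003], [0.002, -0.004, -1.0]]
force: [0.0, -0.3, -0.4]
finger_gap: 0.0185
finger_force: 58.8
```

Request:
{"api": "arm_command", "payload": {
  "plan": [
    [0, 0, 0.02, 0, 0, 0, 0.012],
    [0, 0, 0.04, 0, 0, 0, 0.012],
    [0, 0, 0.06, 0, 0, 0, 0.012],
    [0, 0, 0.075, 0, 0, 0, 0.012],
    [0, 0, 0.082, 0, 0, 0, 0.012],
    [0, 0, 0.084, 0, 0, 0, 0.012],
    [0, 0, 0.085, 0, 0, 0, 0.012],
    [0, 0, 0.085, 0, 0, 0, 0.012]
  ]
}}

```text
t: 15.45
position: [0.4555, -0.3631, -0.013]
ee_rot: [[-0.954, 0.301, 0.001], [0.301, 0.954, -0.0], [-0.001, -0.0, -1.0]]
force: [-0.0, 0.9, 0.1]
finger_gap: 0.0187
finger_force: 58.8
```

Request:
{"api": "arm_command", "payload": {
  "plan": [
    [0, 0, 0.001, 0, 0, 0, 0.012],
    [0, 0, 0.002, 0, 0, 0, 0.012],
    [0, 0, 0.003, 0, 0, 0, 0.012],
    [0, 0, 0.003, 0, 0, 0, 0.012]
  ]
}}

```text
t: 15.85
position: [0.4554, -0.3629, -0.0157]
ee_rot: [[-0.954, 0.301, 0.001], [0.301, 0.954, 0.0], [-0.001, 0.001, -1.0]]
force: [-2.7, 2.0, 10.1]
finger_gap: 0.0185
finger_force: 59.9
```

Request:
{"api": "arm_command", "payload": {
  "plan": [
    [0, 0, 0, 0, 0, 0, 0.025],
    [0, 0, 0, 0, 0, 0, 0.035],
    [0, 0, 0, 0, 0, 0, 0.04],
    [0, 0, 0, 0, 0, 0, 0.04],
    [0, 0, 0, 0, 0, 0, 0.04],
    [0, 0, -0.01, 0, 0, 0, 0.04],
    [0, 0, -0.03, 0, 0, 0, 0.045],
    [0, 0, -0.06, 0, 0, 0, 0.045],
    [0, 0, -0.1, 0, 0, 0, 0.045],
    [0, 0, -0.1, 0, 0, 0, 0.045]
  ]
}}

```text
t: 16.85
position: [0.4573, -0.3651, 0.089]
ee_rot: [[-0.953, 0.302, 0.007], [0.302, 0.953, -0.004], [-0.008, -0.001, -1.0]]
force: [0.6, 0.3, -0.1]
finger_gap: 0.0452
finger_force: 0.0
```

Run:
```python
from h import *
s,o=go([.441,.0925,-.0185]); print(s.round(4),o["t"],o["position"].round(4),o["q"].round(1),o["finger_gap"])
a=imaging.snapshot("scene")
cv2.imwrite("pics/g7.png",np.clip(cv2.resize(a[80:180,190:320,::-1],(650,500),interpolation=cv2.INTER_CUBIC)*1.6,0,255).astype(np.uint8))
```

```text
[0.1545 0.4316 0.1056] 16.85 [ 0.4573 -0.3651  0.089 ] [ -1.3  22.7  43.9  99.8 -17.4  64.1 120.5] 0.04520897222595902
```

View pics/g7.png

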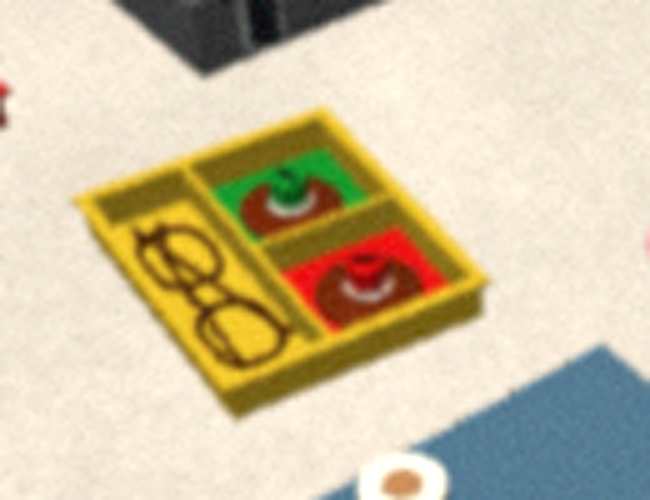

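Both brown lenses lie flat: green (290,190), red (370,285). Next is grey/red.

Request:
{"api": "arm_command", "payload": {
  "plan": [
    [0.012, 0.035, 0, 0, 0, 0, 0.045],
    [0.026, 0.074, 0, 0, 0, 0, 0.045],
    [0.04, 0.114, 0, 0, 0, 0, 0.045],
    [0.054, 0.154, 0, 0, 0, 0, 0.045],
    [0.068, 0.194, 0, 0, 0, 0, 0.045],
    [0.082, 0.234, 0, 0, 0, 0, 0.045],
    [0.096, 0.274, 0, 0, 0, 0, 0.045],
    [0.11, 0.314, 0, 0, 0, 0, 0.045],
    [0.124, 0.354, 0, 0, 0, 0, 0.045],
    [0.138, 0.394, 0, 0, 0, 0, 0.045],
    [0.151, 0.43, 0.02, 0, 0, 0, 0.045],
    [0.151, 0.43, 0.04, 0, 0, 0, 0.045]
  ]
}}

```text
t: 18.1
position: [0.44, 0.098, 0.0428]
ee_rot: [[-0.956, 0.294, 0.0], [0.294, 0.956, 0.002], [0.0, 0.002, -1.0]]
force: [0.5, -0.8, -0.3]
finger_gap: 0.045
finger_force: 0.0
```

Request:
{"api": "arm_command", "payload": {
  "plan": [
    [0, 0, 0.01, 0, 0, 0, 0.045],
    [0, 0, 0.01, 0, 0, 0, 0.045]
  ]
}}

```text
t: 18.3
position: [0.4393, 0.0915, 0.0321]
ee_rot: [[-0.953, 0.302, -0.003], [0.302, 0.953, -0.002], [0.002, -0.002, -1.0]]
force: [-0.6, 0.3, 1.0]
finger_gap: 0.0449
finger_force: 0.0
```

Run:
```python
from h import *
s,o=go([.441,.0925,-.0185]); print(s.round(4),o["t"],o["position"].round(4),o["q"].round(1))
```

```text
[-0.0014  0.0016  0.0505] 18.3 [0.4393 0.0915 0.0321] [-43.2   6.8  27.  120.9  -3.8  53.3  58.4]
```

Request:
{"api": "arm_command", "payload": {
  "plan": [
    [0, 0, 0.02, 0, 0, 0, 0.045],
    [0, 0.0005, 0.035, 0, 0, 0, 0.045],
    [0, 0.0005, 0.045, 0, 0, 0, 0.045],
    [0, 0.0005, 0.052, 0, 0, 0, 0.045],
    [0, 0.0005, 0.052, 0, 0, 0, 0.045],
    [0, 0.0005, 0.052, 0, 0, 0, 0.03],
    [0, 0.0005, 0.052, 0, 0, 0, 0.015],
    [0, 0.0005, 0.052, 0, 0, 0, 0.012],
    [0, 0.0005, 0.052, 0, 0, 0, 0.012],
    [0, 0.0005, 0.052, 0, 0, 0, 0.012],
    [0, 0.0005, 0.052, 0, 0, 0, 0.012]
  ]
}}

```text
t: 19.4
position: [0.4413, 0.0933, -0.0177]
ee_rot: [[-0.954, 0.301, 0.001], [0.301, 0.954, 0.001], [-0.001, 0.001, -1.0]]
force: [-1.7, -1.4, 6.8]
finger_gap: 0.0185
finger_force: 58.5
```

Request:
{"api": "arm_command", "payload": {
  "plan": [
    [0, 0, -0.01, 0, 0, 0, 0.012],
    [0, 0, -0.03, 0, 0, 0, 0.012],
    [0, 0, -0.06, 0, 0, 0, 0.012],
    [0, 0, -0.09, 0, 0, 0, 0.012],
    [0, 0, -0.09, 0, 0, 0, 0.012],
    [0, 0, -0.09, 0, 0, 0, 0.012]
  ]
}}

```text
t: 20.0
position: [0.4412, 0.0935, 0.0724]
ee_rot: [[-0.954, 0.301, 0.002], [0.301, 0.954, 0.001], [-0.001, 0.002, -1.0]]
force: [-0.4, 0.3, -1.2]
finger_gap: 0.0185
finger_force: 58.7
```

Run:
```python
from h import *
s,o=go([.5044,.3462,.072]); print(s.round(4),o["t"],o["position"].round(4))
a=imaging.snapshot("scene"); x,y=np.int32(proj("scene",o["position"]+[0,0,.03]))
cv2.imwrite("pics/g8.png",np.clip(cv2.resize(a[y-50:y+50,x-60:x+60,::-1],(600,500),interpolation=cv2.INTER_CUBIC)*1.6,0,255).astype(np.uint8))
```

```text
[0.0158 0.26   0.0008] 20.0 [0.4412 0.0935 0.0724]
```

View pics/g8.png

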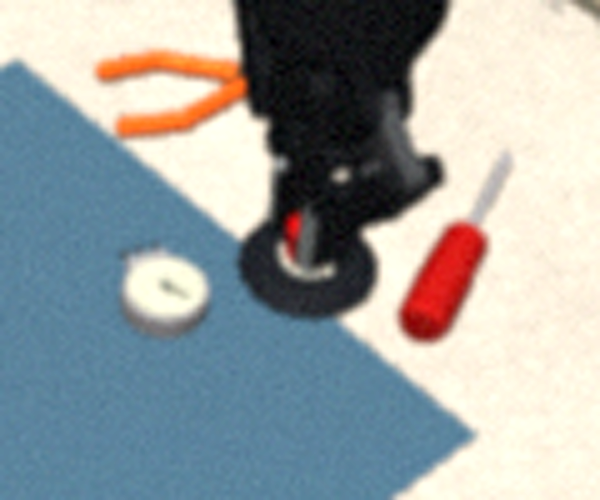

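Grey/red (308,265) is held flat. To the blue red pocket.

Request:
{"api": "arm_command", "payload": {
  "plan": [
    [0.002, 0.035, 0, 0, 0, 0, 0.012],
    [0.004, 0.075, 0, 0, 0, 0, 0.012],
    [0.007, 0.115, 0, 0, 0, 0, 0.012],
    [0.009, 0.155, 0, 0, 0, 0, 0.012],
    [0.012, 0.195, 0, 0, 0, 0, 0.012],
    [0.014, 0.23, 0, 0, 0, 0, 0.012],
    [0.016, 0.26, 0, 0, 0, 0, 0.012],
    [0.016, 0.26, 0, 0, 0, 0, 0.012],
    [0.016, 0.26, 0.02, 0, 0, 0, 0.012],
    [0.016, 0.26, 0.04, 0, 0, 0, 0.012]
  ]
}}

```text
t: 21.05
position: [0.5035, 0.3452, 0.0299]
ee_rot: [[-0.954, 0.301, -0.001], [0.301, 0.954, -0.001], [0.0, -0.001, -1.0]]
force: [0.1, -0.4, -0.5]
finger_gap: 0.0182
finger_force: 58.8
```

Request:
{"api": "arm_command", "payload": {
  "plan": [
    [0, 0, 0.02, 0, 0, 0, 0.012],
    [0, 0, 0.035, 0, 0, 0, 0.012],
    [0, 0, 0.042, 0, 0, 0, 0.012],
    [0, 0, 0.045, 0, 0, 0, 0.012],
    [0, 0, 0.046, 0, 0, 0, 0.012],
    [0, 0, 0.047, 0, 0, 0, 0.012],
    [0, 0, 0.048, 0, 0, 0, 0.012],
    [0, 0, 0.048, 0, 0, 0, 0.012]
  ]
}}

```text
t: 21.85
position: [0.5042, 0.3463, -0.0156]
ee_rot: [[-0.954, 0.301, 0.001], [0.301, 0.954, 0.001], [-0.001, 0.001, -1.0]]
force: [-2.1, -1.3, 4.1]
finger_gap: 0.0187
finger_force: 59.3
```

Request:
{"api": "arm_command", "payload": {
  "plan": [
    [0, 0, 0, 0, 0, 0, 0.025],
    [0, 0, 0, 0, 0, 0, 0.035],
    [0, 0, 0, 0, 0, 0, 0.04],
    [0, 0, 0, 0, 0, 0, 0.04],
    [0, 0, 0, 0, 0, 0, 0.04],
    [0, 0, -0.01, 0, 0, 0, 0.04],
    [0, 0, -0.03, 0, 0, 0, 0.045],
    [0, 0, -0.06, 0, 0, 0, 0.045],
    [0, 0, -0.1, 0, 0, 0, 0.045],
    [0, 0, -0.1, 0, 0, 0, 0.045]
  ]
}}

```text
t: 22.85
position: [0.5067, 0.3478, 0.0899]
ee_rot: [[-0.953, 0.301, 0.007], [0.302, 0.953, 0.006], [-0.005, 0.008, -1.0]]
force: [1.7, 0.4, 0.5]
finger_gap: 0.0448
finger_force: 0.0
```

Request:
{"api": "arm_command", "payload": {
  "plan": [
    [-0.028, -0.022, 0, 0, 0, 0, 0.045],
    [-0.057, -0.044, 0, 0, 0, 0, 0.045],
    [-0.086, -0.066, 0, 0, 0, 0, 0.045],
    [-0.115, -0.089, 0, 0, 0, 0, 0.045],
    [-0.144, -0.111, 0, 0, 0, 0, 0.045],
    [-0.173, -0.133, 0, 0, 0, 0, 0.045],
    [-0.202, -0.155, 0, 0, 0, 0, 0.045],
    [-0.23, -0.177, 0, 0, 0, 0, 0.045],
    [-0.23, -0.177, 0.025, 0, 0, 0, 0.045],
    [-0.23, -0.177, 0.05, 0, 0, 0, 0.045],
    [-0.23, -0.177, 0.05, 0, 0, 0, 0.045],
    [-0.23, -0.177, 0.05, 0, 0, 0, 0.045]
  ]
}}

```text
t: 24.05
position: [0.6697, 0.1081, 0.034]
ee_rot: [[-0.954, 0.301, -0.0], [0.301, 0.954, -0.0], [0.0, -0.0, -1.0]]
force: [0.5, 0.0, 0.5]
finger_gap: 0.045
finger_force: 0.0
```

Run:
```python
from h import *
s,o=go([.6700,.108,-.0185]); print(s.round(4),o["t"],o["position"].round(4),o["q"].round(1))
```

```text
[-0.0003 -0.      0.0525] 24.05 [0.6697 0.1081 0.034 ] [-30.   34.2  23.8  85.8 -14.7  63.1  69.4]
```

Request:
{"api": "arm_command", "payload": {
  "plan": [
    [0, 0, 0.02, 0, 0, 0, 0.045],
    [0, 0, 0.035, 0, 0, 0, 0.045],
    [0, 0, 0.045, 0, 0, 0, 0.045],
    [0, 0, 0.052, 0, 0, 0, 0.045],
    [0, 0, 0.052, 0, 0, 0, 0.045],
    [0, 0, 0.052, 0, 0, 0, 0.03],
    [0, 0, 0.052, 0, 0, 0, 0.015],
    [0, 0, 0.052, 0, 0, 0, 0.012],
    [0, 0, 0.052, 0, 0, 0, 0.012],
    [0, 0, 0.052, 0, 0, 0, 0.012],
    [0, 0, 0.052, 0, 0, 0, 0.012]
  ]
}}

```text
t: 25.15
position: [0.6704, 0.108, -0.0176]
ee_rot: [[-0.954, 0.301, 0.001], [0.301, 0.954, 0.0], [-0.001, 0.001, -1.0]]
force: [-1.0, -0.4, 6.9]
finger_gap: 0.0185
finger_force: 58.7
```

Request:
{"api": "arm_command", "payload": {
  "plan": [
    [0, 0, -0.01, 0, 0, 0, 0.012],
    [0, 0, -0.03, 0, 0, 0, 0.012],
    [0, 0, -0.06, 0, 0, 0, 0.012],
    [0, 0, -0.09, 0, 0, 0, 0.012],
    [0, 0, -0.09, 0, 0, 0, 0.012],
    [0, 0, -0.09, 0, 0, 0, 0.012]
  ]
}}

```text
t: 25.75
position: [0.6701, 0.108, 0.0723]
ee_rot: [[-0.954, 0.301, 0.001], [0.301, 0.954, 0.001], [-0.001, 0.001, -1.0]]
force: [0.0, 0.4, -0.9]
finger_gap: 0.0191
finger_force: 58.7
```

Run:
```python
from h import *
s,o=go([.4815,.2613,.072]); print(s.round(4),o["t"],o["position"].round(4))
a=imaging.snapshot("scene")
cv2.imwrite("pics/g9.png",np.clip(cv2.resize(a[190:370,240:500,::-1],(780,540),interpolation=cv2.INTER_CUBIC)*1.6,0,255).astype(np.uint8))
```

```text
[2.26e-01 8.94e-02 2.00e-04] 25.75 [0.6701 0.108  0.0723]
```

View pics/g9.png

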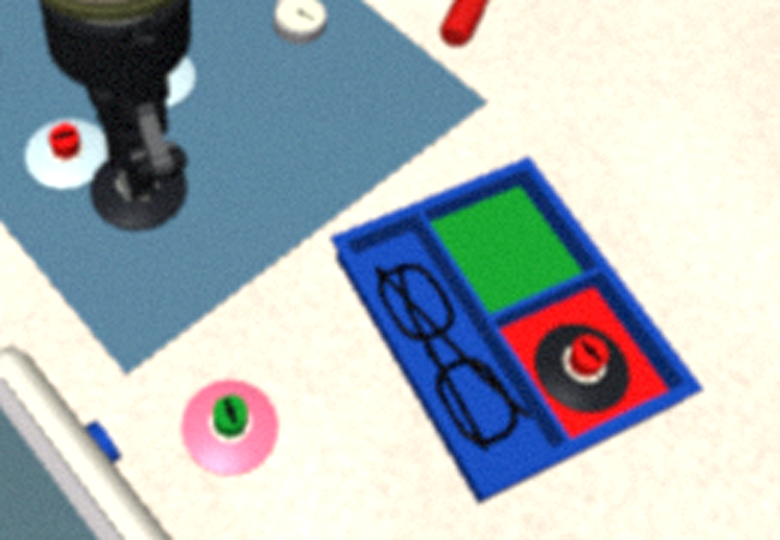

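Grey/red is flat in the blue red pocket (585,365), and grey/green (140,190) is held. To the blue green pocket.

Request:
{"api": "arm_command", "payload": {
  "plan": [
    [0.03, 0.012, 0, 0, 0, 0, 0.012],
    [0.065, 0.025, 0, 0, 0, 0, 0.012],
    [0.1, 0.039, 0, 0, 0, 0, 0.012],
    [0.135, 0.053, 0, 0, 0, 0, 0.012],
    [0.17, 0.067, 0, 0, 0, 0, 0.012],
    [0.2, 0.079, 0, 0, 0, 0, 0.012],
    [0.226, 0.0894, 0, 0, 0, 0, 0.012],
    [0.226, 0.0894, 0, 0, 0, 0, 0.012],
    [0.226, 0.0894, 0.02, 0, 0, 0, 0.012],
    [0.226, 0.0894, 0.04, 0, 0, 0, 0.012]
  ]
}}

```text
t: 26.8
position: [0.4812, 0.2609, 0.0305]
ee_rot: [[-0.954, 0.301, 0.0], [0.301, 0.954, -0.0], [-0.0, -0.0, -1.0]]
force: [-0.6, 0.3, -1.0]
finger_gap: 0.0184
finger_force: 58.7
```

Request:
{"api": "arm_command", "payload": {
  "plan": [
    [0, 0, 0.02, 0, 0, 0, 0.012],
    [0, 0, 0.035, 0, 0, 0, 0.012],
    [0, 0, 0.042, 0, 0, 0, 0.012],
    [0, 0, 0.045, 0, 0, 0, 0.012],
    [0, 0, 0.046, 0, 0, 0, 0.012],
    [0, 0, 0.047, 0, 0, 0, 0.012],
    [0, 0, 0.048, 0, 0, 0, 0.012],
    [0, 0, 0.048, 0, 0, 0, 0.012]
  ]
}}

```text
t: 27.6
position: [0.4816, 0.2615, -0.0156]
ee_rot: [[-0.954, 0.301, 0.001], [0.301, 0.954, 0.001], [-0.001, 0.001, -1.0]]
force: [-2.3, -1.1, 5.5]
finger_gap: 0.0182
finger_force: 59.2
```

Request:
{"api": "arm_command", "payload": {
  "plan": [
    [0, 0, 0, 0, 0, 0, 0.025],
    [0, 0, 0, 0, 0, 0, 0.035],
    [0, 0, 0, 0, 0, 0, 0.04],
    [0, 0, 0, 0, 0, 0, 0.04],
    [0, 0, 0, 0, 0, 0, 0.04],
    [0, 0, -0.01, 0, 0, 0, 0.04],
    [0, 0, -0.03, 0, 0, 0, 0.045],
    [0, 0, -0.06, 0, 0, 0, 0.045],
    [0, 0, -0.1, 0, 0, 0, 0.045],
    [0, 0, -0.13, 0, 0, 0, 0.045],
    [0, 0, -0.13, 0, 0, 0, 0.045],
    [0, 0, -0.13, 0, 0, 0, 0.045]
  ]
}}

```text
t: 28.8
position: [0.4814, 0.2614, 0.1143]
ee_rot: [[-0.954, 0.301, 0.001], [0.301, 0.954, 0.001], [-0.001, 0.002, -1.0]]
force: [-0.3, -0.4, 0.1]
finger_gap: 0.0451
finger_force: 0.0
```

Run:
```python
from h import *
a=imaging.snapshot("scene"); print(telemetry.get_obs()["t"])
for c in("red","green"):
    print(c,[(x[0].round(1).tolist(),x[1],ray("scene",x[0],.0235)[:2].round(3).tolist()) for x in blobs(masks(a)[c],25) if x[1]<2000])
cv2.imwrite("pics/g10.png",np.clip(cv2.resize(a[80:380,170:500,::-1],(660,600),interpolation=cv2.INTER_CUBIC)*1.6,0,255).astype(np.uint8))
```

```text
28.85
red [([154.0, 116.1], np.int32(25), [0.652, -0.526]), ([329.7, 124.1], np.int32(37), [0.294, -0.188]), ([262.5, 132.6], np.int32(181), [0.459, -0.276]), ([395.3, 192.7], np.int32(192), [0.344, 0.102]), ([102.0, 191.9], np.int32(27), [0.869, -0.334]), ([129.2, 200.1], np.int32(56), [0.831, -0.27]), ([260.8, 236.4], np.int32(61), [0.659, 0.005]), ([434.7, 307.5], np.int32(698), [0.502, 0.346]), ([436.0, 307.8], np.int32(110), [0.501, 0.348])]
green [([133.8, 103.9], np.int32(249), [0.672, -0.616]), ([247.9, 115.9], np.int32(162), [0.449, -0.362]), ([106.1, 161.0], np.int32(132), [0.823, -0.431]), ([84.5, 165.2], np.int32(77), [0.869, -0.449]), ([113.2, 178.8], np.int32(56), [0.833, -0.359]), ([291.1, 210.5], np.int32(70), [0.566, -0.011]), ([409.0, 269.7], np.int32(692), [0.477, 0.261]), ([316.3, 328.1], np.int32(99), [0.697, 0.234])]
```

View pics/g10.png

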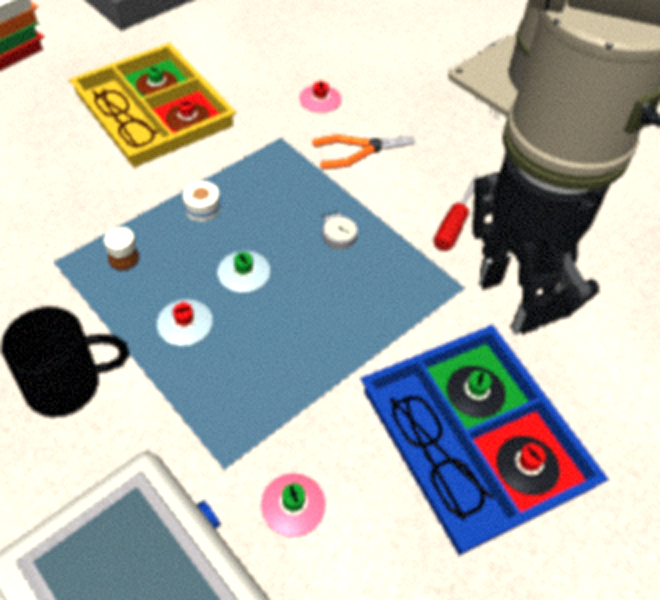

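All four lenses lie flat in their pockets: blue (478,388) and (528,462), yellow (155,78) and (187,112). The clear lenses have not moved, at (260.8,236.4) and (291.1,210.5) px as at the start.

```bash
python3 -c "
from rig import r
print(r.close_job())"
```

```text
the job is handed in; nothing more can be done
None
```

The job is handed in at about 29 s: both brown lenses are in the yellow tray and both grey ones in the blue, each lying flat in the pocket that matches its block, and the clear lenses have not moved.

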